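Set the bayonet wing cap half-latched on the tilted tin and hold it

ROBOT

A 6-joint arm with a two-finger parallel gripper is mounted at the origin on the work surface. World frame = base frame: x ahead of the robot, y to its left, z up, the work surface at z = 0. Lengths are in mm, angles in rad, forces in N, time in s.
With the tool pointing down it reaches from about 275 to 750 mm from the base axis. Payload 10.2 kg.
Tool frame: the origin (TCP) lies midway between the tips of the shut fingers; the grasp point (between the pads) lies 19 mm behind it; z points along the fingers, y is the line along which they close (so a half turn about z gives the same grasp; the last joint's range is limited). The gripper opens to 85 mm and grips with 20 to 120 N. Pads are 22 mm wide; open, the fingers measure 114 mm over their backs; the gripper's body (76 mm by 85 mm) begins 54 mm behind the grasp point. The pads swing forward as they close: fully open they stand 13 mm farther back than shut.
Start: joints at [0.951, 0.313, 1.498, -0, 1.331, -0.223], TCP at [202.909, 484.21, 231.294] pointing down, gripper open.
Joint ranges: [-2.94, 2.94], [-0.97, 2.17], [0.19, 2.56], [-1.23, 4.37], [0.02, 3.11], [-2.88, 2.88]. Speed limits (rad/s): [2.39, 2.39, 3.01, 3.14, 3.14, 3.14].

INTERFACE

Orientations are given as a unit quaternion [w, x, y, z].
In Python, from rig import ctrl gives the robot as it stands.
- The arm moves only by the tool send_rows, never from a script. Its argument "targets" is a list of rows, each an object with "offset": the shift along the world's x, y, z in cm, a list of three; "spin": the turn about the world's z in rad. A call has 1 to 8 rows; each row is the pose to reach, as a shift and turn from the pose commanded when the call began; what a row does not reach only later rows make up. A row lasts 1/12 s, in which the tool goes at most 41.7 mm and 7.16 degrees, less where a joint would pass 70% of its speed; a pose out of reach is approached as far as the arm can. A call with a gripper value outside its range is refused whole. "grip" is the opening, from 0 (shut) to 1 (fully open), set as the call begins (left out, the last holds). The fingers move at their own pace and stop on an object; "squeeze" is the grip in N (left out, the last holds). Time passes only in rows, so rows that repeat a pose let the fingers close. It gives the time, the measured TCP pose, the force, the opening and the grip force at its end, in the units of the state.
- ctrl.sense(): the state, without advancing time (a new reading comes with each control period).
- ctrl.capture(name): name is "scene" or "side" or "wrist"; returns (picture, depth): 420x560x3 uint8, red, green, blue; 420x560 float32, mm along the optical axis (not along the pixel's ray), 0 where there is no reading.
- ctrl.calibration(name): a dict with "fx", "fy", "cx", "cy" (pixels), "k1" (the pictures are not rectified: a ray, as slopes to the right and down, at radius r is drawn at 1 + k1 r^2 times it, then the intrinsics apply), "view" (4x4, takes a point from world to camera coordinates); the wrist camera has in their place "mount" (4x4, takes a point from camera to tool coordinates, whose origin is the TCP and whose axes are the flange's). Camera axes: x right, y down, z forward; pixel columns grow to the right and rows downward; lengths in mm; the calibration is good to about 2 mm. A picture is of the moment at which its call begins: read the wrist's pose just before it. calibration takes no time and is no camera call.
- ctrl.finish_job(): hands the job in; it is judged then, once.
Trained networks look in the newest picture that a camera, given by its name, has taken for a name from the list of things; names that differ only in an ending like _2 or _b are one class to them, and where a whole thing is asked for, a point or a joint stands for the part that bears it (a point fixed in the world has none). Each returns a list of dicts, best first, with "conf" (0 to 1); they miss things now and then, are a little off and sometimes report something else, mostly with a low value. They report only what shows in the picture. A call takes as long as a camera call. They do not tell look-alikes from the thing itself.
- ctrl.search_frame(camera, query): "box" ([left, top, right, bottom] in pixels, round what is visible of it).
- ctrl.place_of(camera, query): "uv" ([column, row] in pixels: a listed point, or the origin of a listed thing).
The state is a dict: "time_s": time; "joints": joint angles; "dq": joint speeds; "tau": joint torques, N m; "eef_pos": TCP position; "ee_rot": TCP orientation; "force": force on the tool from outside, world axes, zero at the start; "wrist_torque": the same for the moment, N m; "grip_width": opening from 0.0 (shut) to 1.0 (fully open); "grip_force": force on a finger pad.
Only numpy, scipy, OpenCV 4.12 (cv2) and the standard library are available. Lean on these libraries where they do the work, as an engineer would, in place of code of your own. Each camera call takes 0.05 s, during which the arm holds its last target. There are 200 camera calls.

TASK

Swing the leaning open tin in its cradle upright against its stop (a ball-ended lever at its side turns it), then put the loose wing cap into its mouth with the lugs through the two notches and press it down flush against the spring. Twist it clockwise half way to its quarter-turn lock, so that the wing stands about 45 degrees from the notches, without ever forcing the catches to click. Finish while still gripping the cap and pressing it flush there, with the tin upright; leave the other gear on the bench where it lies.

Things in the scene. Friction and masses are not known exactly. Their poses are not given: they have to be found in the camera images.
- cradle: Grey tilting cradle fixed to the bench; origin: centre of its base plate's underside. Base 120 x 130 x 10 mm, two side arms at +y and -y, 110 mm over their outsides, up to 78 mm high. Between them hangs the open steel tin, 84 mm diameter, 90 mm tall, on a tilt axis along y, 63 mm above the bench. Its -x side faces the robot.
- tin_mouth (a point): Centre of the tin's mouth, on its rim's top face, 65 mm from the tilt axis (128 mm above the bench when upright). z: out of the mouth along the tin's axis; y: along the tilt axis; x: along the notches. Rim plate 6 mm thick, with a round 40 mm hole and two notches along +x and -x, each 16 mm wide, reaching 30.5 mm from the centre. Stops below let lugs turn only clockwise seen from above, by 90 deg.
- tin (a joint): Tilt of the tin, rad: 0 = upright against a firm stop; positive = leaning to its -x side, towards the robot (starts 0.25 to 0.5). Stiff hinge, 0.25 N m of friction: stays where it is left. Pushing the ball of its lever level towards +x with 4 to 8 N swings it up.
- lever_ball (a point): Centre of the black ball, 20 mm diameter, on top of the tilt lever: a steel rod 10 mm thick beside the tin at +y, parallel to the tin's axis and turning with it. The ball is 62 mm along that axis from the tilt axis and 69 mm from the tin's middle plane; 125 mm above the bench when upright. Axes as tin_mouth.
- spring_plate (a joint): Sprung plate inside the mouth, its top 14 mm below the rim; m pressed down. It pushes the cap up with 3 to 5 N: flush, it is 8 mm down. A cap let go with its lugs under the rim can rise up to 4 mm from flush.
- catch_a (a joint): Sprung lock catch standing 6.5 mm above the rim at its outer edge, 75 deg clockwise (from above) from a notch: 0 = at rest, grows (m) as a tab on the cap forces it outwards, which is the lock's click. The tabs meet the catches when the wing is about 67 deg from the notches.
- catch_b (a joint): The opposite catch, the same.
- cap: Loose aluminium bayonet cap, about 120 g, the same after half a turn. Starts standing on its spigot on the bench, wing up. Origin: centre of the spigot's lower end; z up, x along wing, lugs and tabs. From the bottom: spigot 34 mm diameter, 22 mm long, end slightly tapered; flange 72 mm diameter, 5 mm thick; wing 30 mm high.
- cap_wing (a point): Centre of the cap's upright wing (the grip bar): 50 mm long along x, 14 mm wide along y, 30 mm high; the flange's top is 15 mm below this point, its underside 20 mm below. 42 mm above the bench at the start. Same axes as the cap.
- cap_seat (a point): Centre of the underside of the cap's flange, 20 mm below cap_wing; meets tin_mouth when flush. Same axes. Two lugs along +x and -x, 10 mm wide, reach 27 mm from the axis and lie 10 to 16 mm below this point. Two tabs on the flange's edge, along +x and -x, 5 mm wide, reach 41 mm from the axis.
- plate: Bystander, to be left alone: yellow aluminium crampon anti-balling plate, about 98 x 75 x 8, lying flat (sizes in mm).
- carabiner: Bystander, to be left alone: black locking carabiner, about 115 x 65 x 14, lying flat (sizes in mm).
- clip1: Bystander, to be left alone: blue plastic helmet clip, about 48 x 26 x 9 (sizes in mm).
- clip2: Bystander, to be left alone: second blue plastic helmet clip, the same size (sizes in mm).
- file: Bystander, to be left alone: steel flat file with a black handle, 260 long, 22 wide, 22 high (sizes in mm).
- round_tin: Bystander, to be left alone: closed round tin with a plain twist cap, 71 in diameter and 42 high (no wing, not the task's cap) (sizes in mm).
- brush: Bystander, to be left alone: small hand brush, lying flat (sizes in mm).
There are look-alikes about, which are no part of the job. What is shaped like the cap but blue, turquoise or yellow is not meant.

How it is judged (in metres and radians):
On the way, in this order (a step that is already met when the one before it is completed fails the run):
1. the tin is swung upright before the cap goes in (value of joint tin below 0.06 rad and distance between cap_seat and tin_mouth above 0.03 m), for 0.2 s.
2. the cap's lugs are through the notches, below the rim, with the wing not yet half way round (horizontal distance between cap_seat and tin_mouth below 0.006 m and angle between the z axis of cap_seat and the z axis of tin_mouth, either way round below 0.12 rad and value of joint tin below 0.06 rad and z of cap_seat in the frame of tin_mouth below 0.006 m and angle between the x axis of cap_seat and the x axis of tin_mouth, either way round below 0.5 rad), for 0.1 s.
At the end, for the whole second after the job is handed in: The tin is upright (within 0.06 rad), the cap is in its mouth (axis within 6 mm and 0.12 rad), flush to within 2.5 mm, its wing turned 31 to 58 degrees from the notches, and still gripped by the fingers (over 3 N), all through the last second (horizontal distance between cap_seat and tin_mouth below 0.006 m and angle between the z axis of cap_seat and the z axis of tin_mouth, either way round below 0.12 rad and value of joint tin below 0.06 rad and z of cap_seat in the frame of tin_mouth below 0.0025 m and angle between the x axis of cap_seat and the x axis of tin_mouth, either way round between 0.55 and 1.02 rad and contact force between the fingers and cap above 3 N); the arm keeps its last pose, push and grip.
It fails at once if the lock clicked (a catch was forced outwards by more than 1.2 mm) (value of joint any of catch_a, catch_b above 0.0012 m).
It fails at once if a bystander was moved more than 30 mm (distance of any of plate, carabiner, clip1, clip2, file, round_tin, brush from where it was at the start of the episode above 0.03 m).
It also fails if it takes over 54 s, if anything falls off the work surface, if the arm or the gripper's body presses on something with over 40 N, if the wrist force passes 120 N, or if a joint passes its speed limit or range.

## Working session

There is one attempt and no reset: what is moved stays moved. The work goes in short steps, Python scripts to look and compute and a tool call to move; the robot and the scene stay as the last step left them, time stands still between calls to the robot, and variables do not carry over. Pictures are saved under pics/ and viewed, at most 10 in all, crops included, and the job is handed in when it is done.

Besides the shell and the picture viewer there is one more tool, called after "Request:" in YAML: its name, and indented under it one key for each argument. send_rows: Moves the arm, as the interface text tells. Its arguments: {"type":"object","properties":{"targets":{"type":"array"},"grip":{"type":"number"},"squeeze":{"type":"number"}},"required":["targets"]}

```bash
mkdir -p pics; ls; cat > h.py <<'E'
import numpy as np, cv2
from rig import ctrl
def cap(n,f=None):
    s=ctrl.sense(); im,d=ctrl.capture(n)
    if f: cv2.imwrite('pics/'+f,im[:,:,::-1])
    return s,im,d
def T_of(s):
    from scipy.spatial.transform import Rotation as R
    q=s['ee_rot']; T=np.eye(4); T[:3,:3]=R.from_quat([q[1],q[2],q[3],q[0]]).as_matrix(); T[:3,3]=s['eef_pos']; return T
def c2w(n,s=None):
    c=ctrl.calibration(n)
    return T_of(s)@np.array(c['mount']) if n=='wrist' else np.linalg.inv(np.array(c['view']))
def rays(n,uv):
    c=ctrl.calibration(n); uv=np.atleast_2d(np.array(uv,float))
    x=np.c_[(uv[:,0]-c['cx'])/c['fx'],(uv[:,1]-c['cy'])/c['fy']]; r=x.copy()
    for _ in range(20): r=x/(1+c['k1']*(r**2).sum(1,keepdims=True))
    return np.c_[r,np.ones(len(r))]
def pts(n,uv,d,s=None):
    uv=np.atleast_2d(uv); M=c2w(n,s); z=d[np.round(uv[:,1]).astype(int),np.round(uv[:,0]).astype(int)]
    return (rays(n,uv)*z[:,None])@M[:3,:3].T+M[:3,3]
def onz(n,uv,h,s=None):
    M=c2w(n,s); r=rays(n,uv)@M[:3,:3].T; return M[:3,3]+r*((h-M[2,3])/r[:,2])[:,None]
def cloud(n,d,s=None):
    v,u=np.nonzero(d>0); uv=np.c_[u,v]; return uv,pts(n,uv,d,s)
E
python3 - <<'E'
from h import *
s,a,d=cap('scene','s.png'); 
for q in ['cap_wing','tin_mouth','lever_ball','cradle','cap']:
    for r in ctrl.place_of('scene',q)[:4]: print(q,np.round(r['uv']),round(r['conf'],2),pts('scene',r['uv'],d).round())
s2,b,d2=cap('side','d.png')
for q in ['cap_wing','tin_mouth','lever_ball','cradle']:
    for r in ctrl.place_of('side',q)[:4]: print(q,np.round(r['uv']),round(r['conf'],2),pts('side',r['uv'],d2).round())
print(s)
E
```

```text
pics
cap_wing [185. 258.] 0.84 [[ 424. -234.   41.]]
cap_wing [270. 234.] 0.75 [[548. -24.  30.]]
cap_wing [245. 254.] 0.67 [[ 546. -148.   43.]]
cap_wing [282. 280.] 0.66 [[ 690. -207.   56.]]
tin_mouth [306. 172.] 0.88 [[557. 170. 132.]]
lever_ball [309. 162.] 0.75 [[529. 245. 126.]]
cradle [314. 208.] 0.87 [[583. 177.  14.]]
cradle [246. 266.] 0.73 [[ 562. -169.   23.]]
cradle [307. 161.] 0.19 [[523. 245. 125.]]
cap [249. 263.] 0.91 [[ 566. -159.   27.]]
cap [288. 293.] 0.91 [[ 710. -218.   31.]]
cap [185. 272.] 0.74 [[ 427. -244.    7.]]
cap [270. 241.] 0.64 [[562. -49.  26.]]
cap_wing [262. 314.] 0.91 [[ 419. -240.   44.]]
cap_wing [280. 236.] 0.82 [[538. -32.  57.]]
cap_wing [370. 271.] 0.79 [[ 690. -209.   50.]]
cap_wing [296. 266.] 0.68 [[ 535. -145.   58.]]
tin_mouth [253. 176.] 0.94 [[532. 161. 119.]]
tin_mouth [237. 172.] 0.31 [[541. 357.  14.]]
lever_ball [242. 158.] 0.81 [[566. 385.  43.]]
cradle [264. 204.] 0.74 [[564. 170.  10.]]
{'time_s': 0.0, 'joints': array([ 9.50637964e-01,  3.13465179e-01,  1.49846067e+00, -1.31288045e-05,
        1.33101336e+00, -2.23371660e-01]), 'dq': array([ 1.62364587e-03,  2.55037423e-03, -1.10838762e-03,  2.19997972e-03,
       -6.60826568e-05,  7.85544345e-04]), 'tau': array([ 1.25598617e-03, -4.12274551e+01, -2.59736001e+01, -1.19781666e-04,
        4.19944874e-03, -1.36217075e-06]), 'eef_pos': array([202.72971922, 483.98630842, 230.71843715]), 'ee_rot': array([-2.69804205e-04,  1.97092875e-01,  9.80384590e-01, -6.16887735e-04]), 'force': array([-0.18941933,  0.2391567 ,  0.07772872]), 'wrist_torque': array([0.04202094, 0.03592161, 0.06291744]), 'grip_force': 0.0, 'grip_width': 0.9996849617428505}
```

View pics/s.png

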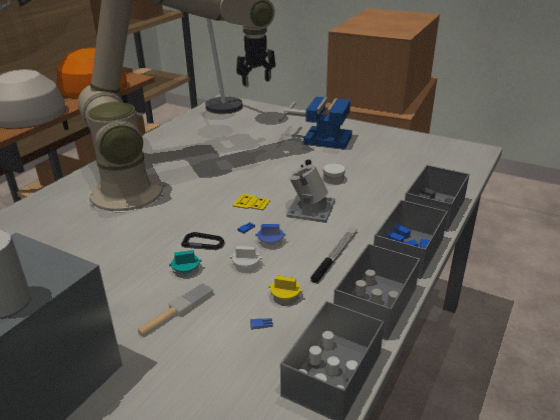

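View pics/d.png

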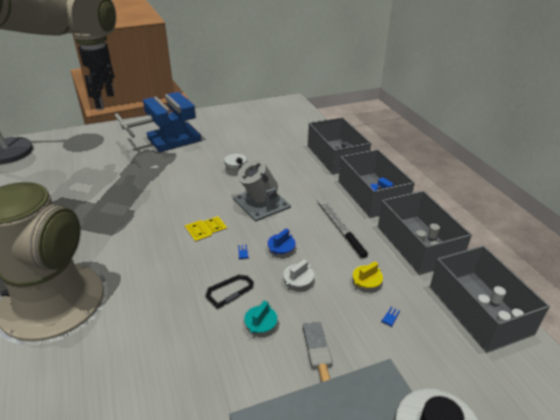

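The silver cap is at scene (245,254) and the leaning tin at (308,180), with its black ball at (308,162). The other caps are blue, turquoise and yellow. Next I move the wrist camera above the cradle.

```bash
python3 - <<'E'
from h import *
print(np.array(ctrl.calibration('wrist')['mount']).round(2), {k:v for k,v in ctrl.calibration('wrist').items() if k!='mount'})
E
```

```text
[[  -0.     -0.95   -0.31   79.62]
 [   1.     -0.      0.     -0.68]
 [  -0.     -0.31    0.95 -142.29]
 [   0.      0.      0.      1.  ]] {'fx': 305.0123636970538, 'fy': 305.0123636970538, 'cx': 285.45969085595067, 'cy': 209.48710079480648, 'k1': -0.042819121877489055}
```

Request:
send_rows:
  targets:
    - {"offset": [3, -3, 1], "spin": 0}
    - {"offset": [6, -6, 2], "spin": 0}
    - {"offset": [9, -9, 4], "spin": 0}
    - {"offset": [12, -12, 6], "spin": 0}
    - {"offset": [15, -15, 8], "spin": 0}
    - {"offset": [18, -18, 9], "spin": 0}
    - {"offset": [21, -21, 9], "spin": 0}
    - {"offset": [23, -23, 9], "spin": 0}
  grip: 0.0
  squeeze: 40

```text
time_s: 1.22
eef_pos: [428.7, 258.2, 322.2]
ee_rot: [0.001, 0.197, 0.98, 0.001]
force: [0.8, 1.0, -0.2]
grip_width: 0.001
grip_force: 0.0
```

```bash
python3 - <<'E'
from h import *
s,a,d=cap('wrist','w1.png'); np.savez('w1.npz',d=d,a=a,T=T_of(s))
for q in ['tin_mouth','lever_ball','cradle','cap_wing']:
    for r in ctrl.place_of('wrist',q)[:2]: print(q,np.round(r['uv']),round(r['conf'],2),pts('wrist',r['uv'],d,s).round(1))
uv,P=cloud('wrist',d,s)
# base plate top at z=10
m=(abs(P[:,2]-10)<3)&(np.hypot(P[:,0]-560,P[:,1]-170)<110)
print(m.sum()); 
if m.sum()>50: print(cv2.minAreaRect(P[m][:,:2].astype(np.float32)))
uv,P=cloud('scene',*[ctrl.capture('scene')[1]])
m=(abs(P[:,2]-10)<3)&(np.hypot(P[:,0]-560,P[:,1]-170)<110)
print(m.sum(),cv2.minAreaRect(P[m][:,:2].astype(np.float32)))
E
```

```text
tin_mouth [266. 276.] 0.94 [[419.  251.9 340.4]]
lever_ball [310. 250.] 0.96 [[517.  253.5 125.7]]
lever_ball [ 97. 322.] 0.5 [[ 542.4 -131.6   47. ]]
cradle [281. 256.] 0.73 [[418.1 259.9 327.7]]
cap_wing [  7. 279.] 0.82 [[ 416.2 -225.5   48.3]]
cap_wing [160. 304.] 0.8 [[549.4 -11.   51.1]]
1970
((565.3623046875, 190.6134033203125), (120.15049743652344, 130.0806884765625), 12.907327651977539)
444 ((564.6917724609375, 185.41864013671875), (161.2717742919922, 134.8333282470703), 14.473587036132812)
```

View pics/w1.png

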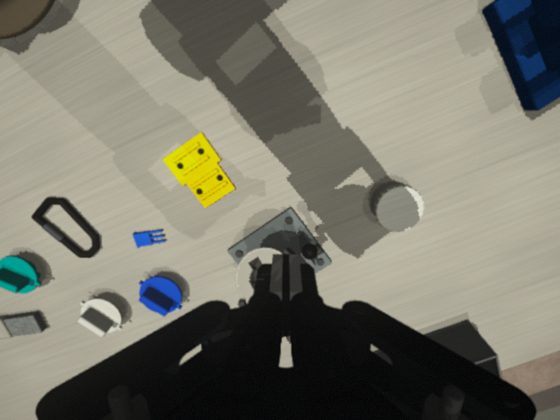

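Base plate fits 120x130 at (565,191) with yaw 12.9°. In the wrist view the ball is at (310,250) and the silver cap at (100,318). Next, a sphere fit of the ball, and the cap's pose.

```bash
python3 - <<'E'
from h import *
from scipy.optimize import least_squares
f=np.load('w1.npz'); d=f['d']; a=f['a']; M=f['T']@np.array(ctrl.calibration('wrist')['mount'])
v,u=np.nonzero(d>0); uv=np.c_[u,v]; P=(rays('wrist',uv)*d[v,u][:,None])@M[:3,:3].T+M[:3,3]; C=a[v,u].astype(int)
m=(np.linalg.norm(P-[517,253.5,120],axis=1)<22)&(P[:,2]>108)&(C.max(1)<90)
Q=P[m]; r=least_squares(lambda c:np.linalg.norm(Q-c,axis=1)-10,[517,250,117],loss='soft_l1'); print('ball',m.sum(),r.x.round(1),abs(r.fun).mean())
y=np.radians(12.9); R=np.array([[np.cos(y),np.sin(y)],[-np.sin(y),np.cos(y)]])
print('in cradle',R@(r.x[:2]-[565.4,190.6]))
m=(np.hypot(P[:,0]-546,P[:,1]+148)<60)&(P[:,2]>40)&(P[:,2]<70); Q=P[m]
print('wing',m.sum(),Q.mean(0),np.percentile(Q[:,2],[5,50,95]),cv2.minAreaRect(Q[:,:2].astype(np.float32)))
m=(np.hypot(P[:,0]-546,P[:,1]+148)<60)&(P[:,2]>20)&(P[:,2]<34); Q=P[m]
print('flange',m.sum(),Q.mean(0),cv2.minEnclosingCircle(Q[:,:2].astype(np.float32)))
E
```

```text
ball 198 [522.6 251.2 117.8] 0.4076713295386674
in cradle [-28.16192847  68.59567298]
wing 428 [ 541.12914047 -136.24816925   51.15255814] [41.24151356 53.2150828  56.88501896] ((542.9981079101562, -138.8661346435547), (48.94977951049805, 17.794889450073242), 29.214923858642578)
flange 760 [ 537.26988628 -127.8794401    26.38734897] ((543.4751586914062, -139.4361114501953), 40.8543701171875)
```

Request:
send_rows:
  targets:
    - {"offset": [1, 1, -3], "spin": 0.12}
    - {"offset": [2, 1.5, -6], "spin": 0.24}
    - {"offset": [3, 2, -9], "spin": 0.36}
    - {"offset": [3, 2, -9], "spin": 0.48}
    - {"offset": [3, 2, -9], "spin": 0.6}
    - {"offset": [3, 2, -9], "spin": 0.63}

```text
time_s: 2.02
eef_pos: [456.3, 281.1, 230.5]
ee_rot: [-0.0, -0.121, 0.993, -0.0]
force: [-0.1, 0.1, 0.1]
grip_width: 0.0
grip_force: 0.0
```

Request:
send_rows:
  targets:
    - {"offset": [0.8, -1.5, -3], "spin": 0}
    - {"offset": [1.5, -3, -6], "spin": 0}
    - {"offset": [2.2, -4, -9.5], "spin": 0}
    - {"offset": [2.2, -4, -12.5], "spin": 0}
    - {"offset": [3.0, -3.8, -12.5], "spin": 0}
    - {"offset": [3.7, -3.65, -12.5], "spin": 0}
    - {"offset": [4.2, -3.55, -12.5], "spin": 0}
    - {"offset": [4.6, -3.45, -12.5], "spin": 0}

```text
time_s: 2.68
eef_pos: [503.3, 246.2, 107.0]
ee_rot: [-0.0, -0.117, 0.993, 0.0]
force: [-14.4, -1.7, 10.9]
grip_width: 0.001
grip_force: 6.7
```

```bash
python3 - <<'E'
from h import *
s,a,d=cap('side','d2.png'); cv2.imwrite('pics/d2.png',cv2.resize(a[100:240,180:330,::-1],None,fx=4,fy=4)); print(s['eef_pos'],s['force'])
E
```

```text
[503.30378607 246.19162008 106.97382929] [-14.40202727  -1.67546667  10.88164932]
```

View pics/d2.png

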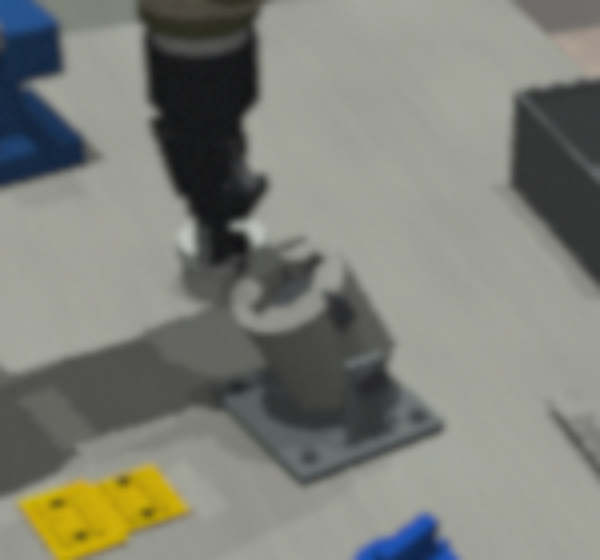

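The fingers are against the ball and the tin is still leaning, so I keep pushing.

Request:
send_rows:
  targets:
    - {"offset": [0.5, 0.11, 0.1], "spin": 0}
    - {"offset": [1.0, 0.22, 0.2], "spin": 0}
    - {"offset": [1.4, 0.32, 0.3], "spin": 0}
    - {"offset": [1.8, 0.41, 0.4], "spin": 0}
    - {"offset": [2.1, 0.48, 0.5], "spin": 0}

```text
time_s: 3.15
eef_pos: [524.0, 250.8, 112.3]
ee_rot: [-0.0, -0.117, 0.993, 0.0]
force: [-6.2, -1.1, 2.7]
grip_width: 0.003
grip_force: 2.9
```

Request:
send_rows:
  targets:
    - {"offset": [0.2, 0.05, 0], "spin": 0}
    - {"offset": [0.4, 0.1, 0], "spin": 0}
    - {"offset": [0.4, 0.1, 0], "spin": 0}

```text
time_s: 3.4
eef_pos: [528.4, 251.8, 112.2]
ee_rot: [0.0, -0.117, 0.993, 0.0]
force: [-2.9, 0.1, 3.1]
grip_width: 0.001
grip_force: 1.5
```

Request:
send_rows:
  targets:
    - {"offset": [0.15, 0.03, 0], "spin": 0}
    - {"offset": [0.3, 0.07, 0], "spin": 0}
    - {"offset": [0.3, 0.07, 0], "spin": 0}

```text
time_s: 3.65
eef_pos: [530.5, 252.1, 111.7]
ee_rot: [-0.001, -0.117, 0.993, -0.0]
force: [-8.4, -0.7, 6.5]
grip_width: 0.002
grip_force: 4.3
```

Request:
send_rows:
  targets:
    - {"offset": [0.1, 0.02, 0], "spin": 0}
    - {"offset": [0.2, 0.04, 0], "spin": 0}
    - {"offset": [0.2, 0.04, 0], "spin": 0}

```text
time_s: 3.9
eef_pos: [530.7, 252.2, 111.6]
ee_rot: [-0.003, -0.117, 0.993, -0.0]
force: [-18.2, -4.0, 11.9]
grip_width: -0.004
grip_force: 9.6
```

At the stop: 18 N with no further motion. Now I back off and look at the mouth from near.

Request:
send_rows:
  targets:
    - {"offset": [-2, -0.45, 0], "spin": 0}
    - {"offset": [-3.4, -0.8, 1.5], "spin": 0}
    - {"offset": [-3.4, -1, 5], "spin": 0}
    - {"offset": [-3.4, -2, 9], "spin": 0}
    - {"offset": [-3.4, -4.5, 12], "spin": 0}
    - {"offset": [-3.4, -7.7, 14], "spin": 0}
    - {"offset": [-3.4, -7.7, 14], "spin": 0}
  grip: 1.0

```text
time_s: 4.48
eef_pos: [501.2, 172.0, 256.2]
ee_rot: [0.005, -0.115, 0.993, -0.001]
force: [-0.4, -0.2, 0.3]
grip_width: 0.979
grip_force: 0.0
```

```bash
python3 - <<'E'
from h import *
s,a,d=cap('wrist','w2.png'); np.savez('w2.npz',d=d,a=a,T=T_of(s)); print(s['eef_pos'],s['dq'].max())
for q in ['tin_mouth','lever_ball','cradle']:
    for r in ctrl.place_of('wrist',q)[:2]: print(q,np.round(r['uv']),round(r['conf'],2),pts('wrist',r['uv'],d,s).round(1),onz('wrist',r['uv'],128,s).round(1))
E
```

```text
[501.24594518 172.02963301 256.20786944] 0.08284705628648335
tin_mouth [287. 262.] 0.63 [[572.1 189.2 113.8]] [[564.7 187.4 128. ]]
lever_ball [360. 263.] 0.58 [[546.5 256.8 134.2]] [[549.4 259.2 128. ]]
cradle [287. 220.] 0.73 [[525.1 178.5 115.9]] [[520.7 177.4 128. ]]
```

View pics/w2.png

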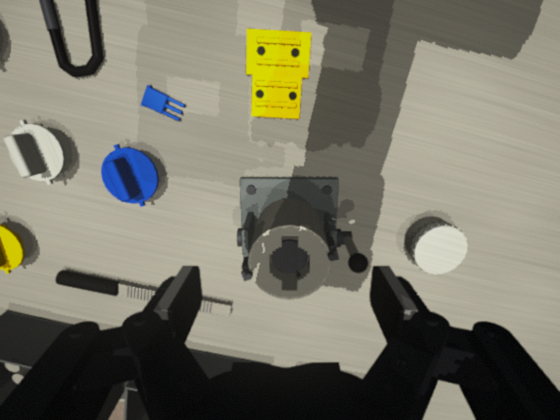

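The tin now looks upright. The mouth is at (290,260), notches vertical in the image, ball at (358,262). Next I fit the rim, plane, ball and notch direction.

```bash
python3 - <<'E'
from h import *
from scipy.optimize import least_squares
f=np.load('w2.npz'); d=f['d']; a=f['a']; M=f['T']@np.array(ctrl.calibration('wrist')['mount'])
v,u=np.nonzero(d>0); uv=np.c_[u,v]; P=(rays('wrist',uv)*d[v,u][:,None])@M[:3,:3].T+M[:3,3]; C=a[v,u].astype(int)
m=(np.linalg.norm(P-[549,258,128],axis=1)<22)&(P[:,2]>112)&(C.max(1)<90)
Q=P[m]; r=least_squares(lambda c:np.linalg.norm(Q-c,axis=1)-10,[549,258,125],loss='soft_l1'); print('ball',m.sum(),r.x.round(1),abs(r.fun).mean())
y=np.radians(12.9); R=np.array([[np.cos(y),np.sin(y)],[-np.sin(y),np.cos(y)]])
print('in cradle',R@(r.x[:2]-[565.4,190.6]))
m=(np.hypot(P[:,0]-565,P[:,1]-190)<41)&(abs(P[:,2]-128)<5); Q=P[m]
A=np.c_[Q[:,:2]-[565,190],np.ones(len(Q))]; k=np.linalg.lstsq(A,Q[:,2],rcond=None)[0]; print('plane',len(Q),k, 'tilt along cradle x',R[0]@k[:2])
# template fit of rim ring w/ notches: raster on plane z
zr=k[2]; 
g=(np.hypot(P[:,0]-565,P[:,1]-190)<60); Q=P[g]; isr=abs(Q[:,2]-zr)<4; dz=Q[:,2]<zr-6; dpx=np.where(isr,1,np.where(dz,-1,0))
# project deep pixels on ray to rim plane
S=onz
o=M[:3,3]; dirs=Q-o; X=o+dirs*((zr-o[2])/dirs[:,2])[:,None]
best=None
def inside(p):
    c=X[:,:2]-p[:2]; cs,sn=np.cos(p[2]),np.sin(p[2]); x=c[:,0]*cs+c[:,1]*sn; yy=-c[:,0]*sn+c[:,1]*cs; rr=np.hypot(x,yy)
    return (rr<42)&(rr>20)&~((abs(yy)<8)&(abs(x)<30.5)), rr
def sc(p):
    i,rr=inside(p); w=(rr<46); return -(np.where(i,1,-1)*dpx*w).sum()
from scipy.optimize import differential_evolution as DE
for ang in [0]:
    q=DE(sc,[(555,577),(178,202),(-.2,.7)],seed=1,tol=1e-6); print(q.x[:2],np.degrees(q.x[2]),q.fun,(dpx!=0).sum())
E
```

```text
ball 325 [550.5 257.9 125. ] 0.44169816053493866
in cradle [ 0.48473998 68.9457311 ]
plane 3392 [1.60151860e-03 2.31648137e-03 1.27823360e+02] tilt along cradle x 0.002078252919022403
[564.38871787 190.05379639] 12.910554731280724 -5040.0 9348
```

The rim fits at (564.8,190.3), yaw 12.9°, tilt about 0. Now to the cap.

Request:
send_rows:
  targets:
    - {"offset": [0, -4, 0], "spin": 0.05}
    - {"offset": [0, -8, 0], "spin": 0.1}
    - {"offset": [0, -12, 0], "spin": 0.15}
    - {"offset": [0, -16, 0], "spin": 0.2}
    - {"offset": [-0.5, -20, 0], "spin": 0.25}
    - {"offset": [-1, -24, 0], "spin": 0.28}
    - {"offset": [-1.5, -28, -2], "spin": 0.28}
    - {"offset": [-1.5, -31.5, -4], "spin": 0.28}

```text
time_s: 5.35
eef_pos: [484.3, -139.3, 211.5]
ee_rot: [0.0, -0.254, 0.967, -0.0]
force: [0.2, -0.3, 0.9]
grip_width: 1.0
grip_force: 0.0
```

Request:
send_rows:
  targets:
    - {"offset": [0, -2.7, -1.5], "spin": 0}
    - {"offset": [0, -2.7, -1.5], "spin": 0}
    - {"offset": [0, -2.7, -1.5], "spin": 0}

```text
time_s: 5.6
eef_pos: [484.2, -165.0, 195.3]
ee_rot: [-0.001, -0.253, 0.967, 0.001]
force: [0.5, 0.0, 0.6]
grip_width: 0.999
grip_force: 0.0
```

```bash
python3 - <<'E'
from h import *
s,a,d=cap('wrist','w3.png'); np.savez('w3.npz',d=d,a=a,T=T_of(s)); print(s['eef_pos'],s['ee_rot'])
for q in ['cap_wing']:
    for r in ctrl.place_of('wrist',q)[:3]: print(q,np.round(r['uv']),round(r['conf'],2),pts('wrist',r['uv'],d,s).round(1),onz('wrist',r['uv'],57,s).round(1))
uv,P=cloud('wrist',d,s); C=a[uv[:,1],uv[:,0]].astype(int)
m=(np.hypot(P[:,0]-543,P[:,1]+139)<45)&(P[:,2]>55)&(P[:,2]<62); Q=P[m]
print('wing',m.sum(),Q.mean(0),np.percentile(Q[:,2],[5,50,95]),cv2.minAreaRect(Q[:,:2].astype(np.float32)))
m=(np.hypot(P[:,0]-543,P[:,1]+139)<60)&(P[:,2]>24)&(P[:,2]<31); Q=P[m]
print('flange',m.sum(),Q.mean(0),cv2.minEnclosingCircle(Q[:,:2].astype(np.float32)),cv2.minAreaRect(Q[:,:2].astype(np.float32)))
E
```

```text
[ 484.17670993 -165.02314948  195.31098113] [-0.00105756 -0.25331853  0.96738144  0.00132373]
cap_wing [280. 251.] 0.93 [[ 535.8 -142.3   56.7]] [[ 535.6 -142.3   57. ]]
cap_wing [255.  99.] 0.81 [[ 419.2 -232.2   55.7]] [[ 419.1 -232.1   57. ]]
cap_wing [173. 328.] 0.79 [[ 504.8 -203.5  241.8]] [[ 678.2 -200.6   57. ]]
wing 544 [ 542.78970642 -140.84319179   56.7401543 ] [55.49073658 56.74635157 57.97971802] ((543.4134521484375, -140.55831909179688), (49.545616149902344, 13.535306930541992), 25.73011016845703)
flange 2349 [ 540.51537696 -142.02816907   26.9364152 ] ((540.8269653320312, -140.5540313720703), 38.53823471069336) ((543.4111328125, -140.5635223388672), (71.41458129882812, 71.17094421386719), 74.57101440429688)
```

View pics/w3.png

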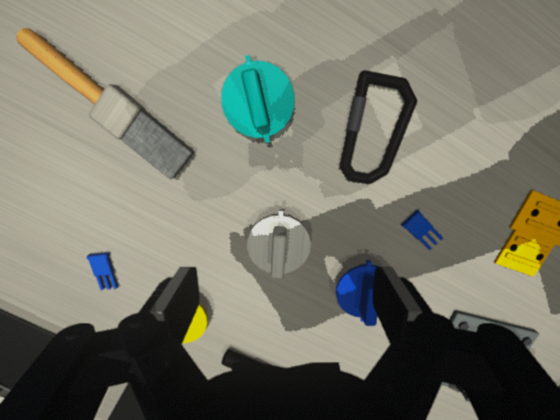

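The silver cap is under the camera at (280,243), clear of its neighbours. Fit: centre (543.4,-140.6), wing yaw 25.8°. I approach it next.

Request:
send_rows:
  targets:
    - {"offset": [2, 0.8, -2], "spin": -0.03}
    - {"offset": [4, 1.6, -5], "spin": -0.063}
    - {"offset": [5.9, 2.45, -8.5], "spin": -0.063}
    - {"offset": [5.9, 2.45, -12], "spin": -0.063}
    - {"offset": [5.9, 2.45, -12], "spin": -0.063}

```text
time_s: 6.12
eef_pos: [541.3, -137.2, 71.4]
ee_rot: [-0.004, -0.225, 0.974, 0.003]
force: [-0.6, 0.8, -0.6]
grip_width: 0.998
grip_force: 0.0
```

Request:
send_rows:
  targets:
    - {"offset": [0.1, -0.3, 0], "spin": 0}
    - {"offset": [0.1, -0.3, 0], "spin": 0}
    - {"offset": [0.1, -0.3, 0], "spin": 0}

```text
time_s: 6.37
eef_pos: [545.5, -144.2, 79.7]
ee_rot: [0.002, -0.223, 0.975, -0.001]
force: [-0.3, -0.9, 0.3]
grip_width: 1.002
grip_force: 0.0
```

Request:
send_rows:
  targets:
    - {"offset": [0, 0, 0], "spin": 0}
    - {"offset": [0, 0, 0], "spin": 0}
    - {"offset": [0, 0, 0], "spin": 0}

```text
time_s: 6.62
eef_pos: [544.6, -143.9, 77.9]
ee_rot: [0.001, -0.223, 0.975, -0.0]
force: [-0.0, -0.3, -0.2]
grip_width: 1.001
grip_force: 0.0
```

Request:
send_rows:
  targets:
    - {"offset": [-0.12, 0.3, -1.5], "spin": 0}
    - {"offset": [-0.12, 0.3, -3], "spin": 0}
    - {"offset": [-0.12, 0.3, -4], "spin": 0}
    - {"offset": [-0.12, 0.3, -4.5], "spin": 0}
    - {"offset": [-0.12, 0.3, -4.7], "spin": 0}
    - {"offset": [-0.12, 0.3, -4.7], "spin": 0}
    - {"offset": [-0.12, 0.3, -4.7], "spin": 0}

```text
time_s: 7.2
eef_pos: [543.6, -140.9, 30.5]
ee_rot: [0.0, -0.223, 0.975, -0.0]
force: [-1.0, 0.1, 0.7]
grip_width: 0.999
grip_force: 0.0
```

Request:
send_rows:
  targets:
    - {"offset": [0, 0, 0], "spin": 0}
    - {"offset": [0, 0, 0], "spin": 0}
    - {"offset": [0, 0, 0], "spin": 0}
    - {"offset": [0, 0, 0], "spin": 0}
    - {"offset": [0, 0, 0], "spin": 0}
    - {"offset": [0, 0, 0], "spin": 0}
    - {"offset": [0, 0, 0], "spin": 0}
    - {"offset": [0, 0, 0], "spin": 0}
  grip: 0
  squeeze: 70

```text
time_s: 7.87
eef_pos: [543.4, -140.7, 30.1]
ee_rot: [0.0, -0.223, 0.975, -0.0]
force: [-0.9, 0.1, 2.3]
grip_width: 0.15
grip_force: 68.7
```

Request:
send_rows:
  targets:
    - {"offset": [0, 0, 0.5], "spin": 0}
    - {"offset": [0, 0, 1.5], "spin": 0}
    - {"offset": [0, 0, 4], "spin": 0}
    - {"offset": [0, 0, 8], "spin": 0}
    - {"offset": [0, 0, 12], "spin": 0}
    - {"offset": [0, 0, 15], "spin": 0}
    - {"offset": [0, 0, 16], "spin": 0}
    - {"offset": [0, 0, 16], "spin": 0}

```text
time_s: 8.53
eef_pos: [544.0, -141.0, 192.9]
ee_rot: [0.002, -0.223, 0.975, -0.002]
force: [-0.5, 0.1, -1.6]
grip_width: 0.148
grip_force: 68.4
```

Gripped and lifted. I carry it to the tin.

Request:
send_rows:
  targets:
    - {"offset": [0.2, 3, 0], "spin": -0.05}
    - {"offset": [0.5, 7, 0], "spin": -0.1}
    - {"offset": [0.8, 11, 0], "spin": -0.15}
    - {"offset": [1.1, 15, 0], "spin": -0.2}
    - {"offset": [1.4, 19, 0], "spin": -0.225}
    - {"offset": [1.7, 23, 0], "spin": -0.225}
    - {"offset": [2.0, 27, 0], "spin": -0.225}
    - {"offset": [2.1, 30.5, 0], "spin": -0.225}

```text
time_s: 9.2
eef_pos: [563.2, 166.8, 187.6]
ee_rot: [-0.002, -0.113, 0.994, 0.0]
force: [0.8, -0.9, -1.0]
grip_width: 0.15
grip_force: 68.5
```

Request:
send_rows:
  targets:
    - {"offset": [0, 1.5, 0], "spin": 0}
    - {"offset": [0, 2.5, 0], "spin": 0}
    - {"offset": [0, 2.6, 0], "spin": 0}
    - {"offset": [0, 2.6, 0], "spin": 0}
    - {"offset": [0, 2.6, 0], "spin": 0}
    - {"offset": [0, 2.6, 0], "spin": 0}
    - {"offset": [0, 2.6, 0], "spin": 0}
    - {"offset": [0, 2.6, 0], "spin": 0}

```text
time_s: 9.87
eef_pos: [564.3, 189.6, 190.0]
ee_rot: [0.0, -0.112, 0.994, -0.0]
force: [0.5, 0.3, -1.6]
grip_width: 0.147
grip_force: 68.5
```

```bash
python3 - <<'E'
from h import *
s,a,d=cap('wrist'); cv2.imwrite('pics/w4.png',cv2.resize(a[150:350,180:400,::-1],None,fx=3,fy=3)); np.savez('w4.npz',d=d,a=a,T=T_of(s)); print(s['eef_pos'],s['ee_rot'],s['force'])
E
```

```text
[564.3442258  189.58271521 189.99327501] [ 4.01321686e-05 -1.11837743e-01  9.93726479e-01 -4.01646541e-05] [ 0.49250707  0.31700087 -1.64136403]
```

View pics/w4.png

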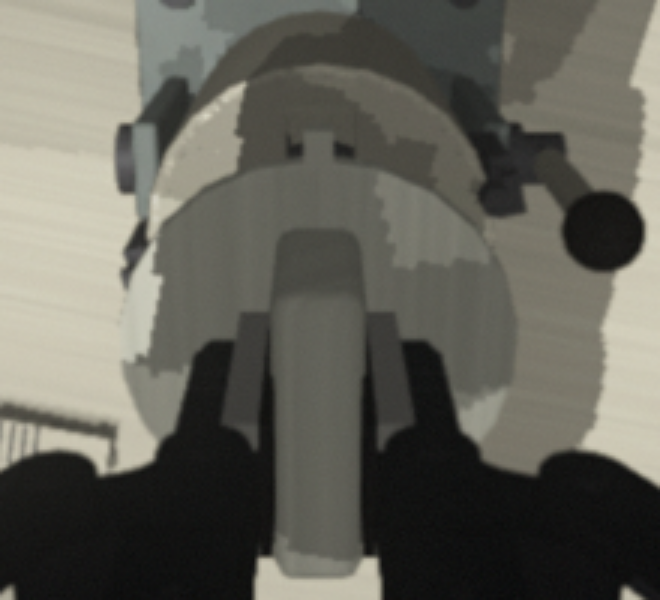

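The tab lines up with the near notch at crop (317,145). I check the held cap's offset from depth.

```bash
python3 - <<'E'
from h import *
from scipy.optimize import least_squares
f=np.load('w4.npz'); d=f['d']; T=f['T']; M=T@np.array(ctrl.calibration('wrist')['mount'])
v,u=np.nonzero(d>0); uv=np.c_[u,v]; P=(rays('wrist',uv)*d[v,u][:,None])@M[:3,:3].T+M[:3,3]
W=(P-T[:3,3])@T[:3,:3]  # tool frame
m=(np.hypot(W[:,0],W[:,1])<45)&(abs(P[:,2]-187)<4); Q=W[m]; print(m.sum(),P[m][:,2].mean())
k=np.linalg.lstsq(np.c_[Q[:,:2],np.ones(len(Q))],Q[:,2],rcond=None)[0]; print('tilt',k.round(3))
# flange outer edge: max radius per angle
an=np.arctan2(Q[:,1],Q[:,0]); b=np.digitize(an,np.linspace(-np.pi,np.pi,73)); E=[]
for i in np.unique(b):
    q=Q[b==i]; r=np.hypot(*q[:,:2].T); j=r.argmax()
    if r[j]>32: E.append(q[j,:2])
E=np.array(E); r=least_squares(lambda c:np.hypot(*(E-c[:2]).T)-c[2],[0,0,36],loss='soft_l1'); print(len(E),'flange centre tool xy,r',r.x.round(2))
m=(abs(W[:,1])<12)&(abs(W[:,0])<40)&(W[:,2]<-15)&(W[:,2]>-40); Q=W[m]; print('wing',m.sum(),Q.min(0),Q.max(0),cv2.minAreaRect(Q[:,:2].astype(np.float32)))
# rim visible
m=(abs(P[:,2]-128)<4)&(np.hypot(P[:,0]-565,P[:,1]-190)<50); print('rim z',np.median(P[m][:,2]),m.sum())
E
```

```text
6465 186.60365917317148
tilt [ 0.007 -0.004  3.289]
50 flange centre tool xy,r [-0.14 -0.39 35.76]
wing 4344 [-24.93479647 -11.99639641 -39.9966284 ] [ 25.33740016  11.98635111 -15.0328568 ] ((0.2409191131591797, -1.778040885925293), (50.556304931640625, 23.727872848510742), 9.40986156463623)
rim z 127.76270117695489 3105
```

Request:
send_rows:
  targets:
    - {"offset": [0.05, 0.07, -1], "spin": 0}
    - {"offset": [0.05, 0.07, -2], "spin": 0}
    - {"offset": [0.05, 0.07, -2.7], "spin": 0}
    - {"offset": [0.05, 0.07, -3.1], "spin": 0}
    - {"offset": [0.05, 0.07, -3.4], "spin": 0}
    - {"offset": [0.05, 0.07, -3.4], "spin": 0}

```text
time_s: 10.42
eef_pos: [564.5, 191.0, 155.1]
ee_rot: [-0.001, -0.112, 0.994, -0.0]
force: [-0.3, -0.7, -1.1]
grip_width: 0.149
grip_force: 68.5
```

Request:
send_rows:
  targets:
    - {"offset": [0, 0, -0.3], "spin": 0}
    - {"offset": [0, 0, -0.6], "spin": 0}
    - {"offset": [0, 0, -0.8], "spin": 0}
    - {"offset": [0, 0, -0.8], "spin": 0}

```text
time_s: 10.75
eef_pos: [564.5, 191.0, 147.5]
ee_rot: [-0.0, -0.112, 0.994, -0.0]
force: [-0.5, 0.3, -1.8]
grip_width: 0.148
grip_force: 68.5
```

Request:
send_rows:
  targets:
    - {"offset": [0, 0, -0.2], "spin": 0}
    - {"offset": [0, 0, -0.4], "spin": 0}
    - {"offset": [0, 0, -0.6], "spin": 0}
    - {"offset": [0, 0, -0.75], "spin": 0}
    - {"offset": [0, 0, -0.85], "spin": 0}
    - {"offset": [0, 0, -0.85], "spin": 0}

```text
time_s: 11.25
eef_pos: [564.9, 191.0, 139.5]
ee_rot: [0.0, -0.112, 0.994, 0.0]
force: [0.5, -0.4, 3.4]
grip_width: 0.151
grip_force: 69.0
```

Request:
send_rows:
  targets:
    - {"offset": [0, 0, -0.1], "spin": 0}
    - {"offset": [0, 0, -0.2], "spin": 0}
    - {"offset": [0, 0, -0.3], "spin": 0}
    - {"offset": [0, 0, -0.3], "spin": 0}

```text
time_s: 11.58
eef_pos: [564.8, 191.0, 136.3]
ee_rot: [0.0, -0.112, 0.994, 0.0]
force: [0.1, -0.2, 3.1]
grip_width: 0.15
grip_force: 69.1
```

Request:
send_rows:
  targets:
    - {"offset": [0, 0, -0.05], "spin": 0}
    - {"offset": [0, 0, -0.1], "spin": 0}
    - {"offset": [0, 0, -0.1], "spin": 0}
    - {"offset": [0, 0, -0.1], "spin": 0}

```text
time_s: 11.92
eef_pos: [564.9, 191.1, 136.1]
ee_rot: [0.0, -0.112, 0.994, -0.0]
force: [-2.4, 0.9, 7.8]
grip_width: 0.149
grip_force: 69.7
```

Flush against the rim. Now the clockwise twist, in two stages.

Request:
send_rows:
  targets:
    - {"offset": [0, 0, 0], "spin": -0.06}
    - {"offset": [0, 0, 0], "spin": -0.12}
    - {"offset": [0, 0, 0], "spin": -0.18}
    - {"offset": [0, 0, 0], "spin": -0.24}
    - {"offset": [0, 0, 0], "spin": -0.3}
    - {"offset": [0, 0, 0], "spin": -0.36}
    - {"offset": [0, 0, 0], "spin": -0.4}
    - {"offset": [0, 0, 0], "spin": -0.4}

```text
time_s: 12.58
eef_pos: [565.3, 190.7, 136.1]
ee_rot: [0.001, 0.088, 0.996, -0.0]
force: [1.2, -1.4, 5.6]
grip_width: 0.15
grip_force: 69.6
```

Request:
send_rows:
  targets:
    - {"offset": [0, 0, 0], "spin": -0.06}
    - {"offset": [0, 0, 0], "spin": -0.12}
    - {"offset": [0, 0, 0], "spin": -0.18}
    - {"offset": [0, 0, 0], "spin": -0.24}
    - {"offset": [0, 0, 0], "spin": -0.3}
    - {"offset": [0, 0, 0], "spin": -0.35}
    - {"offset": [0, 0, 0], "spin": -0.38}
    - {"offset": [0, 0, 0], "spin": -0.38}

```text
time_s: 13.25
eef_pos: [565.3, 190.6, 136.2]
ee_rot: [0.001, 0.275, 0.962, -0.0]
force: [0.7, -1.1, 5.3]
grip_width: 0.15
grip_force: 69.7
```

```bash
python3 - <<'E'
from h import *
s,a,d=cap('wrist'); cv2.imwrite('pics/w5.png',cv2.resize(a[130:350,160:420,::-1],None,fx=2.5,fy=2.5)); print(s['eef_pos'],s['force'],s['wrist_torque'],s['grip_force'])
E
```

```text
[565.28015626 190.62615187 136.17818975] [ 0.73363354 -1.05690288  5.25955269] [-0.36397869 -0.04045011 -0.01493156] 69.68397974967957
```

View pics/w5.png

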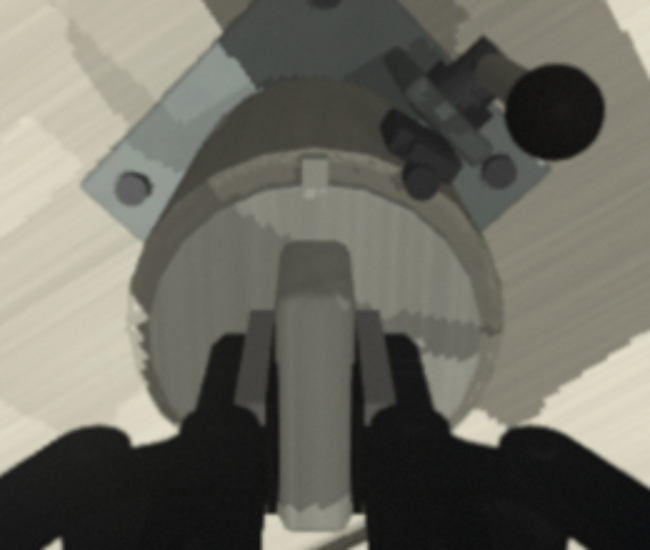

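The cap sits flush, with the wing about 45° from the notches and its tab at crop (315,175), well short of the catch at (420,165). I add a little more press and let it settle.

Request:
send_rows:
  targets:
    - {"offset": [0, 0, -0.05], "spin": 0}
    - {"offset": [0, 0, -0.05], "spin": 0}
    - {"offset": [0, 0, -0.05], "spin": 0}
    - {"offset": [0, 0, -0.05], "spin": 0}
    - {"offset": [0, 0, -0.05], "spin": 0}
    - {"offset": [0, 0, -0.05], "spin": 0}

```text
time_s: 13.8
eef_pos: [565.3, 190.7, 136.1]
ee_rot: [0.001, 0.274, 0.962, 0.0]
force: [0.6, -1.9, 8.7]
grip_width: 0.149
grip_force: 70.2
```

```bash
python3 - <<'E'
from h import *
s=ctrl.sense(); print(s['eef_pos'],s['force'],s['grip_force']); print(ctrl.finish_job())
E
```

```text
[565.28445946 190.66165627 136.11233303] [ 0.58653898 -1.87027802  8.72961881] 70.24741888046265
the job is handed in; nothing more can be done
None
```

I handed the job in at about 14 s without seeing the verdict: the tin is upright against its stop, and the cap is flush, turned about 45° clockwise and short of the catches. The gripper still holds the cap (about 70 N) and presses it down with about 9 N.

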